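# Grade bearing balls by size on a sloped bar sorter

### The job

The small steel scoop holds two bearing balls, one large and one small. Tip them out of the scoop onto the high end of the sloped sorter, so that the large ball rolls over the bars into the bay at the low end and the small one drops between the bars into the tray below. Then stand the empty scoop upright on the bench and let go of it; do not touch the clean balls with the gripper's fingers.

Things in the scene. Friction and masses are not known exactly. Their poses are not given: they have to be found in the camera images.
- scoop: Loose steel scoop 90x56x80 high, 150 g. Origin: underside centre, at bench height; z up, +x to the open spout. Black handle bar over the middle: 56 along y, 12 thick (x), z 56 to 80; grip it across x. Tub 44 wide inside; floor rises 10 deg to the lip at x 44, z 19, so the balls rest at the back (all below z 42); tipped spout-down 30 to 45 deg they roll out. (mm)
- grader: Sorter, fixed aluminium chute 204 (x) by 88 (y). Origin: underside centre, at bench height; z up, +x downhill (14 deg). White head board x -98 to -40, 69 wide inside, its top z 84 falling to 69, side walls 17 higher, back wall z 100: tip here. Then 4 bars down to x 56, gaps 20, over a tray (floor z 10); divider at x 56, z 29; end bay to x 98, floor z 8, end wall z 66. (mm)
- large_ball: Loose steel ball, 24 mm diameter, 56 g, in the scoop at the start. Origin: its centre.
- small_ball: Loose steel ball, 14 mm diameter, 11 g, in the scoop at the start. Origin: its centre.
Mind the look-alikes: they are no part of the job. What is shaped like the large_ball but pink is not meant.

How it is judged:
By the outcome, as a careful person would: the job done as asked, in the order asked, and still so for the second after the job is handed in, with the robot touching nothing.
It also fails if it takes over 45 s, if anything falls off the work surface, if the arm or the gripper's body presses on something with over 40 N, if the wrist force passes 120 N, or if a joint passes its speed limit or range.

### The arm

A 7-joint arm with a two-finger parallel gripper is mounted at the origin on a cart in front of the work surface, level with it; the furniture and walls round the work are solid. World frame = base frame: x ahead of the robot, y to its left, z up, the work surface at z = 0. Lengths are in m, angles in rad, forces in N, time in s.
With the tool pointing down it reaches from about 0.425 to 0.925 m from the base axis. Payload 6.8 kg.
Tool frame: the origin (TCP) lies where the fingers leave the gripper's body, on its centre line; the fingertips stand 80 mm ahead of it and the grasp point (between the pads) lies 61 mm ahead of it (tip_reach is the distance from the TCP to the fingertips, in m); z points along the fingers, y is the line along which they close (so a half turn about z gives the same grasp; the last joint's range is limited). The gripper opens to 88 mm and grips with 3 to 60 N. Pads are 20 mm wide; open, the fingers measure 115 mm over their backs; the gripper's body (75 mm by 178 mm) begins 61 mm behind the grasp point.
Start: joints at [1.164, 0.477, 0.022, 1.555, -0.011, 1.109, -0.083], TCP at [0.199, -0.645, 0.303] pointing down, gripper open.
Joint ranges: [-2.96, 2.96], [-0.34, 2.1], [-1.41, 1.46], [0.24, 2.44], [-1.37, 4.51], [0.17, 1.92], [-2.96, 2.96]. Speed limits (rad/s): [2.39, 2.39, 3.14, 3.14, 3.14, 3.14, 3.14].

### API

Orientations are given as a unit quaternion [w, x, y, z].
In Python, from plant import * gives the robot as it stands. Calls block until the motion is done:
- reach(position, orientation): joint-space move of the TCP to a pose.
- line_to(position, attitude=None, rate=0.15, stop_force=None): straight line of the TCP; attitude=None keeps the orientation; rate is the mean speed in m/s. With stop_force (N) it stops when the force on the tool has changed by that much, and returns True; else False.
- goto_joints(angles): joint-space move.
- release() and close(newtons=None): open the fingers fully, or close them until they stop; newtons is the grip in N (None keeps the last).
- pause(seconds).
- inverse_kinematics(position, orientation): joint angles nearest the present ones, or None.
- observe(): the state.
- camera(name): name is "scene" or "top" or "wrist"; returns a dict with "frame" (400x640x3 uint8, red, green, blue), "fx", "fy", "cx", "cy" (pixels), "camera_from_world" (4x4, takes a point from world to camera coordinates). Camera axes: x right, y down, z forward; pixel columns grow to the right and rows downward; lengths in m; the calibration is good to about 2 mm. The wrist camera is an equidistant fisheye: a pixel r from the principal point sees the ray r / f radians off the axis. A picture is of the moment at which its call begins. There is no depth.
A pose or a line that the arm cannot do raises Unreachable and nothing moves.
- finish_job(): hands the job in; it is judged then, once.
The state is a dict: "time_s": time; "joint_positions": joint angles; "qd": joint speeds; "tau": joint torques, N m; "position": TCP position; "ee_rot": TCP orientation; "ft_force": force on the tool from outside, world axes, zero at the start; "ft_torque": the same for the moment, N m; "opening": finger opening in m; "finger_force": force on a finger pad.
Only numpy, scipy, OpenCV 4.12 (cv2) and the standard library are available. Lean on these libraries where they do the work, as an engineer would, in place of code of your own. Each camera call takes 0.05 s, during which the arm holds its last target. There are 200 camera calls.

## Working session

There is one attempt and no reset: what is moved stays moved. The work goes in short steps, each a Python script; the robot and the scene stay as the last script left them, time stands still between calls to the robot, and variables do not carry over. Pictures are saved under pics/ and viewed, at most 10 in all, crops included, and the job is handed in when it is done.

```bash
mkdir -p pics; ls; python3 - <<'E'
from plant import *
import cv2
for n in ("scene","top"):
    c=camera(n); cv2.imwrite(f"pics/{n}0.png",c["frame"][:,:,::-1]); print(n,c["fx"],c["fy"],c["cx"],c["cy"],c["camera_from_world"].__repr__())
s=observe();print(s["time_s"],s["position"],s["ee_rot"],s["opening"])
E
```

```text
pics
scene 486.0585936329681 486.0585936329681 321.7348018500588 198.58769951089405 array([[ 0.88968311, -0.45646229, -0.01030247, -0.40665799],
       [-0.27311891, -0.51397828, -0.81316197,  0.1667851 ],
       [ 0.36588253,  0.72627027, -0.58194628,  0.70173474],
       [ 0.        ,  0.        ,  0.        ,  1.        ]])
top 463.5458720190759 463.5458720190759 317.6180271260377 200.00079173542875 array([[ 0.0252543 , -0.99967986,  0.00154939, -0.02033122],
       [-0.98951561, -0.02521793, -0.14220731,  0.49747048],
       [ 0.14220086,  0.0020582 , -0.98983568,  0.84400858],
       [ 0.        ,  0.        ,  0.        ,  1.        ]])
0.1 [ 0.19857583 -0.64470973  0.30178016] [-8.00896760e-04  9.88856401e-01  1.48870200e-01 -2.01459024e-04] 0.08760834825904376
```

View pics/scene0.png

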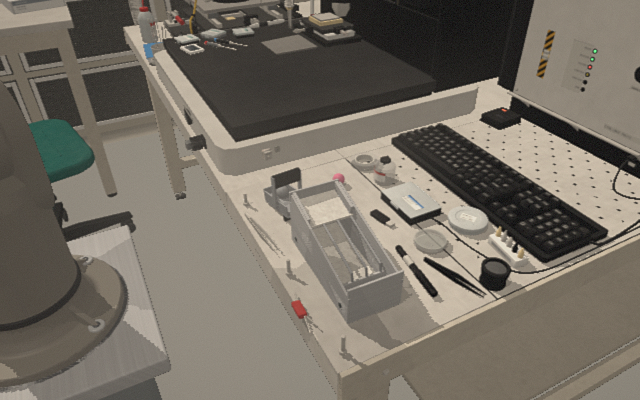

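View pics/top0.png

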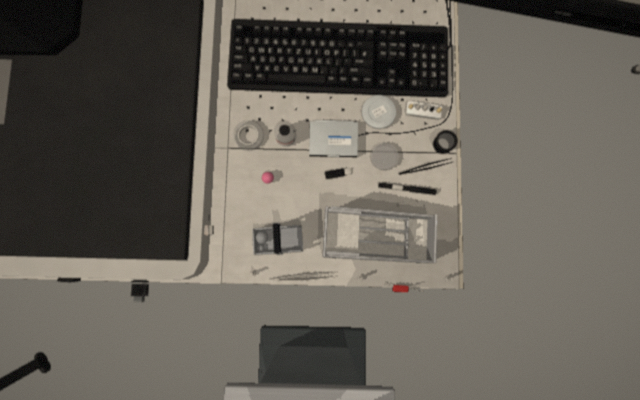

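The top view shows the scoop at about (277,238) with its black bar at u≈277, and the sorter at (325–437, 207–262) with its white head board on the left. The pink look-alike ball is at (267,177), outside the scoop. I'll confirm this in one enlarged crop of both views.

```bash
python3 - <<'E'
import cv2,numpy as np
a=cv2.imread("pics/top0.png")[195:275,240:445]; b=cv2.imread("pics/scene0.png")[155:320,250:410]
a=cv2.resize(a,(780,304),interpolation=cv2.INTER_CUBIC); b=cv2.resize(b[:70],(640,280),interpolation=cv2.INTER_CUBIC)
o=np.zeros((590,780,3),np.uint8);o[:304]=a;o[306:586,:640]=b
cv2.imwrite("pics/crop1.png",o)
E
```

```text
(no output)
```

View pics/crop1.png

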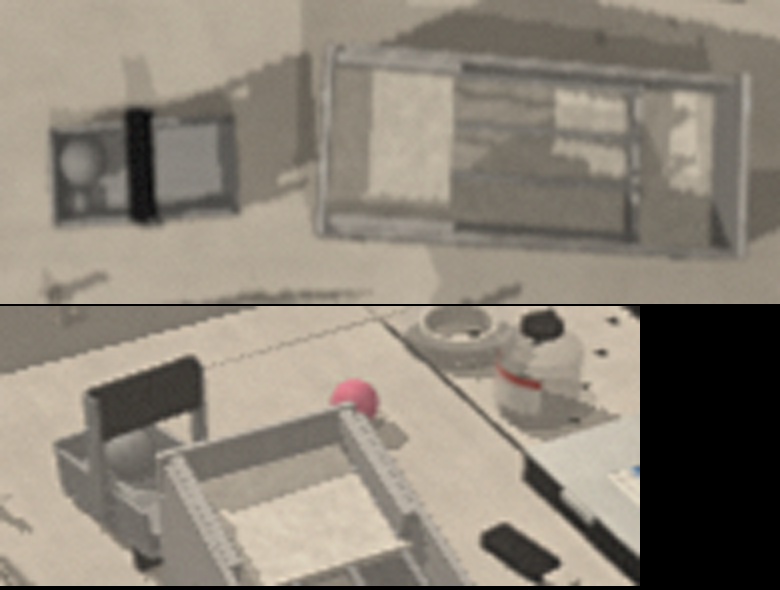

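The crop shows the grey large ball at crop (80,160), with the small one beside it at (82,205), at the scoop's left (back) end. The spout points right, towards the white head board, and the black bar is at crop u 128–156. The pink ball at top (267,177) stands alone on the bench, so it's the decoy; the grey one in the scoop is the one meant. Now I'll measure.

```bash
cat > h.py <<'E'
from plant import *
import numpy as np, cv2
from scipy.spatial.transform import Rotation as R
def ray(c,uv,z):
    T=c["camera_from_world"];r=T[:3,:3];o=-r.T@T[:3,3]
    d=r.T@np.array([(uv[0]-c["cx"])/c["fx"],(uv[1]-c["cy"])/c["fy"],1])
    return o+d*(z-o[2])/d[2]
def black(f,u0,v0,u1,v1,thr=45):
    m=np.zeros(f.shape[:2],np.uint8);m[v0:v1,u0:u1]=(f[v0:v1,u0:u1].max(2)<thr)*255
    cs,_=cv2.findContours(m,cv2.RETR_EXTERNAL,cv2.CHAIN_APPROX_NONE)
    return max(cs,key=cv2.contourArea)[:,0].astype(float)
E
python3 - <<'E'
from h import *
c=camera("top"); f=c["frame"]
k=black(f,262,215,295,262)
P=np.array([ray(c,p,.08)[:2] for p in k])*1000
r=cv2.minAreaRect(P.astype(np.float32));print("bar",r,k.min(0),k.max(0))
S=780/205
def cr(x,y):return (240+x/S,195+y/S)
q=[ray(c,cr(*p),z)*1000 for p,z in (((330,48),.1),((322,236),.1),((745,75),.066),((740,255),.066))]
print(np.round(q,1)); 
print("scoop back/lip corners z40/19?",[np.round(ray(c,cr(*p),.042)*1000,1) for p in ((52,128),(55,226),(235,115),(237,210))])
print("ball",ray(c,cr(80,160),.03),ray(c,cr(82,203),.02))
c2=camera("scene");k2=black(c2["frame"],268,162,304,200);
print("scene bar",k2.min(0),k2.max(0))
for n,p in (("top of bar back?",k2[np.argmin(k2@[1,1])]),("R",k2[np.argmin(k2@[-1,1])])): print(n,p,ray(c2,p,.08))
E
```

```text
bar ((421.44586181640625, 63.612449645996094), (50.10227584838867, 10.850142478942871), 4.607234954833984) [273. 224.] [280. 252.]
[[ 475.5  -24.2  100. ]
 [ 389.4  -22.5  100. ]
 [ 471.9 -223.9   66. ]
 [ 386.2 -220.6   66. ]]
scoop back/lip corners z40/19? [array([439.9, 110.2,  42. ]), array([392.2, 106.6,  42. ]), array([448.5,  20.7,  42. ]), array([402.2,  18.3,  42. ])]
ball [0.42527262 0.09731001 0.03      ] [0.40443822 0.09661465 0.02      ]Traceback (most recent call last):
  File "<stdin>", line 12, in <module>
  File "h.py", line 11, in black
    return max(cs,key=cv2.contourArea)[:,0].astype(float)
           ~~~^^^^^^^^^^^^^^^^^^^^^^^^
ValueError: max() iterable argument is empty
```

```bash
cat >> h.py <<'E'
SP=np.array([.421,.0642,0]);SY=np.radians(-85.0)     # scoop
GP=np.array([.4307,-.1228,0]);GY=np.radians(-91.0)   # grader
G=.070
def tool(o,yaw,th,s):
    """TCP pose for scoop origin o, yaw, spout-down tilt th (deg)"""
    r=R.from_euler('ZY',[yaw,np.radians(th)])
    m=r.as_matrix()@np.array([[0,s,0],[s,0,0],[0,0,-1]])
    q=R.from_matrix(m).as_quat()
    return np.asarray(o)+r.apply([0,0,G+.061]), q[[3,0,1,2]]
def tip(gx,z,th,s):
    """pose with the scoop's lower front corner at grader x=gx, height z"""
    r=R.from_euler('ZY',[GY,np.radians(th)])
    c=GP+R.from_euler('Z',GY).apply([gx,0,z])
    return tool(c-r.apply([.045,0,0]),GY,th,s)
TIPS=[(-.080,.120,0),(-.080,.106,8),(-.080,.101,16),(-.080,.097,24),(-.079,.095,34),(-.079,.095,43)]
E
python3 - <<'E'
from h import *
for s in (1,-1):
    print(s)
    for p in [tool(SP+[0,0,h],SY,0,s) for h in (.08,0,.11)]+[tip(*t,s) for t in TIPS]:
        q=inverse_kinematics(*p); print(np.round(p[0],3), None if q is None else np.round(q,2))
E
```

```text
1
[0.421 0.064 0.211] [ 0.32  0.26 -0.69  2.18  0.24  0.77 -2.01]
[0.421 0.064 0.131] [ 0.14  0.39 -0.51  2.24  0.35  0.58 -2.12]
[0.421 0.064 0.241] [ 0.35  0.21 -0.71  2.15  0.19  0.84 -1.96]
[0.433 0.002 0.251] [ 0.37  0.19 -0.56  2.13  0.13  0.86 -1.87]
[ 0.433 -0.016  0.242] [ 0.37  0.19 -0.44  2.14 -0.08  0.81 -1.59]
[ 0.432 -0.036  0.239] [ 0.42  0.22 -0.35  2.14 -0.28  0.83 -1.33]
[ 0.432 -0.055  0.235] [ 0.47  0.26 -0.29  2.13 -0.44  0.89 -1.1 ]
[ 0.431 -0.08   0.229] [ 0.53  0.33 -0.22  2.1  -0.6   1.   -0.87]
[ 0.431 -0.1    0.221] [ 0.61  0.42 -0.19  2.06 -0.68  1.11 -0.72]
-1
[0.421 0.064 0.211] [ 0.68  0.41 -1.15  2.16  0.5   0.87  0.89]
[0.421 0.064 0.131] [ 0.57  0.58 -1.06  2.22  0.75  0.77  0.66]
[0.421 0.064 0.241] [ 0.68  0.32 -1.11  2.13  0.37  0.9   1.01]
[0.433 0.002 0.251] [ 0.72  0.27 -0.98  2.11  0.29  0.9   1.13]
[ 0.433 -0.016  0.242] [ 0.77  0.27 -0.89  2.12  0.1   0.83  1.38]
[ 0.432 -0.036  0.239] [ 0.83  0.29 -0.83  2.12 -0.09  0.83  1.63]
[ 0.432 -0.055  0.235] [ 0.92  0.35 -0.81  2.1  -0.22  0.86  1.83]
[ 0.431 -0.08   0.229] [ 1.01  0.44 -0.8   2.07 -0.34  0.93  2.02]
[ 0.431 -0.1    0.221] [ 1.1   0.54 -0.81  2.03 -0.39  1.    2.13]
```

```bash
python3 - <<'E'
from h import *
s=1
release()
reach(*tool(SP+[0,0,.12],SY,0,s))
c=camera("wrist");cv2.imwrite("pics/w1.png",c["frame"][:,:,::-1])
p,q=tool(SP,SY,0,s)
print("contact",line_to(p,rate=.12,stop_force=8))
close(35); o=observe(); print(o["position"],p,o["opening"],o["finger_force"],o["ft_force"])
line_to(p+[0,0,.12],rate=.08)
o=observe(); print(o["time_s"],o["opening"],o["ft_force"],o["position"])
c=camera("scene");a=c["frame"];c=camera("top");b=c["frame"]
cv2.imwrite("pics/lift.png",np.hstack([cv2.resize(a[100:320,200:410],(400,420)),cv2.resize(b[150:290,240:440],(400,420)[:2])])[:,:,::-1])
E
```

```text
contact False
[0.42079982 0.06416155 0.13085931] [0.421  0.0642 0.131 ] 0.011958226428915092 34.999067187309265 [ 0.19080226 -0.67074113 -1.63046254]
7.05 0.01212774367528322 [ 0.45134681  0.17423899 -2.49530121] [0.42076586 0.06418487 0.25057828]
```

View pics/lift.png

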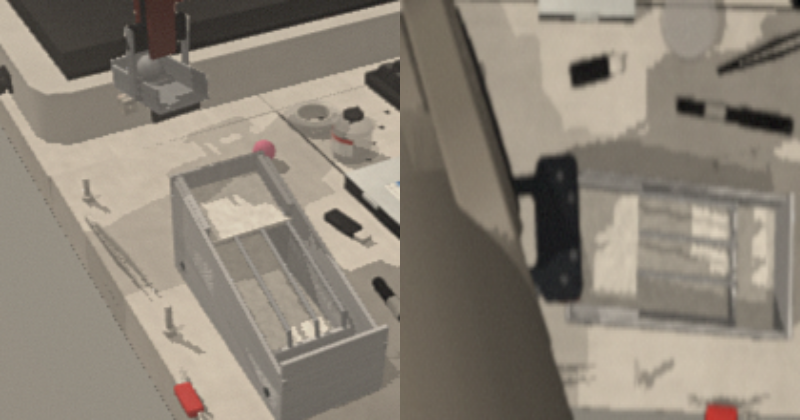

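The scoop is gripped (12 mm opening, about 2.2 N load) and hangs level at (160,85) with the large ball visible in it. Next I'll move it over the head board and tip slowly.

```bash
python3 - <<'E'
from h import *
s=1
im=[]
def snap():
    im.append(camera("scene")["frame"][130:320,250:410])
p,q=tip(-.08,.125,0,s); line_to(p,q,rate=.08)
for i,t in enumerate(TIPS[1:]):
    line_to(*tip(*t,s),rate=.045); pause(.35); snap()
    o=observe();print(t,o["time_s"],np.round(o["ft_force"],2))
pause(.8); snap()
o=np.vstack([np.hstack([cv2.resize(x,(250,297)) for x in im[k:k+3]]) for k in (0,3)])
cv2.imwrite("pics/tip.png",o[:,:,::-1])
E
```

```text
(-0.08, 0.106, 8) 9.1583 [-0.66  0.69 -2.1 ]
(-0.08, 0.101, 16) 10.1417 [-0.73  0.02 -1.97]
(-0.08, 0.097, 24) 11.1333 [ 0.47  0.16 -2.47]
(-0.079, 0.095, 34) 12.25 [ 0.33  1.1  -1.73]
(-0.079, 0.095, 43) 13.2833 [-0.45  1.04 -1.89]
```

View pics/tip.png

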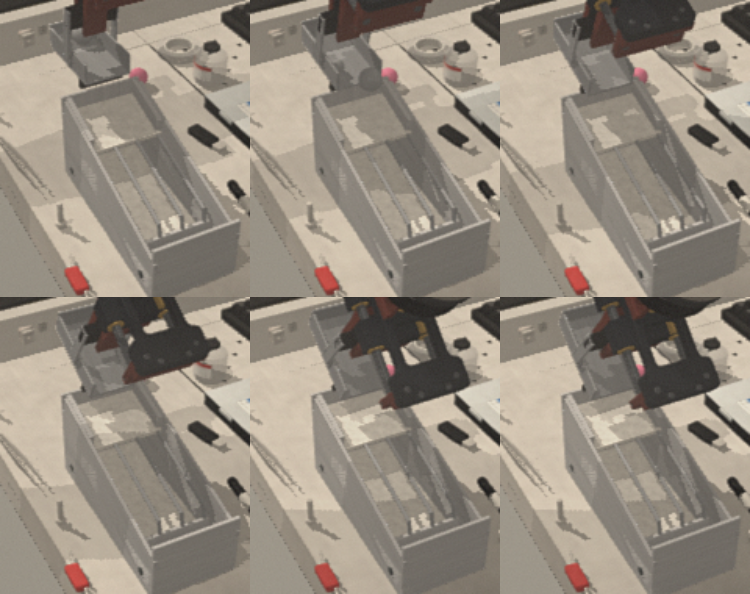

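The large ball was on the lip at 16° (second frame, about (370,78)) and had gone by 24°. I'll lift away and look from above, with the wrist camera too.

```bash
python3 - <<'E'
from h import *
s=1
line_to(*tip(-.085,.15,43,s),rate=.12)
p,q=tool(SP+[0,0,.14],SY,0,s); line_to(p,q,rate=.12)
a=camera("top")["frame"][185:275,300:445]; w=camera("wrist")["frame"]; b=camera("scene")["frame"][100:170,200:320]
o=np.zeros((590,790,3),np.uint8)
o[:310,:500]=cv2.resize(a,(500,310),interpolation=cv2.INTER_CUBIC)
o[:164,505:785]=cv2.resize(b,(280,164),interpolation=cv2.INTER_CUBIC)
o[315:590,:440]=cv2.resize(w,(440,275))
cv2.imwrite("pics/after.png",o[:,:,::-1]); s=observe();print(s["time_s"],s["ft_force"])
E
```

```text
16.3667 [ 0.28106019 -0.42044926 -1.62438104]
```

View pics/after.png

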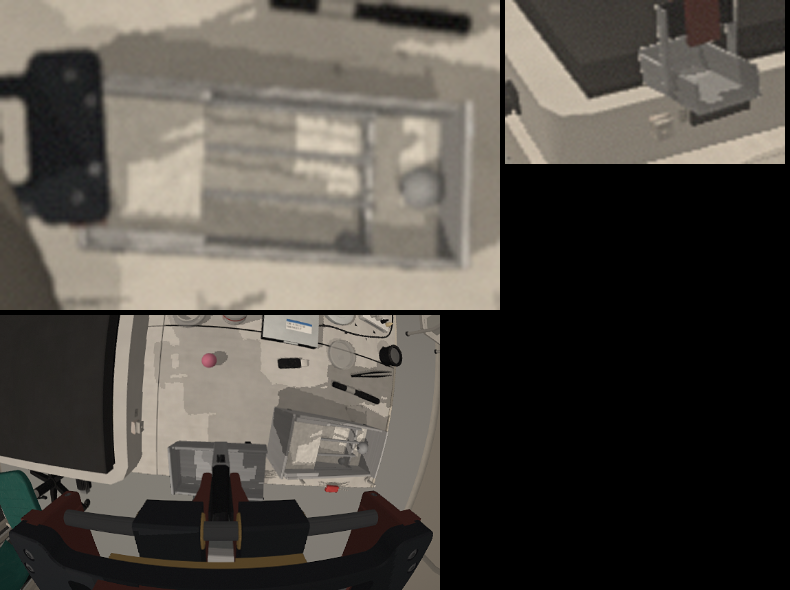

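The large ball is in the end bay (crop (420,187)), the small one is in the tray by the divider (crop (348,240)), and the scoop is empty. Next I'll stand the scoop back on its original spot.

```bash
python3 - <<'E'
from h import *
s=1
p,q=tool(SP,SY,0,s)
line_to(p+[0,0,.015],q,rate=.1)
print(line_to(p-[0,0,.003],rate=.015,stop_force=4)); o=observe();print(o["position"],o["ft_force"])
release(); pause(.2)
line_to(p+[0,0,.15],rate=.12)
reach(np.array([.50,-.40,.35]),q)
a=camera("top"); f=a["frame"]; b=camera("scene")["frame"][140:320,230:410]
k=black(f,262,215,295,262); print(cv2.minAreaRect(np.array([ray(a,x,.08)[:2]*1000 for x in k],np.float32)))
o=np.zeros((480,790,3),np.uint8)
o[:,:310]=cv2.resize(b,(310,480)); o[:250,315:785]=cv2.resize(f[180:280,240:445],(470,250),interpolation=cv2.INTER_CUBIC)
cv2.imwrite("pics/end.png",o[:,:,::-1]);print(observe()["time_s"])
E
```

```text
True
[0.42094792 0.06435595 0.13076558] [0.22116001 0.58891442 4.65564975]
((421.5172424316406, 62.475181579589844), (50.06827926635742, 10.720207214355469), 6.026482105255127)
23.375
```

View pics/end.png

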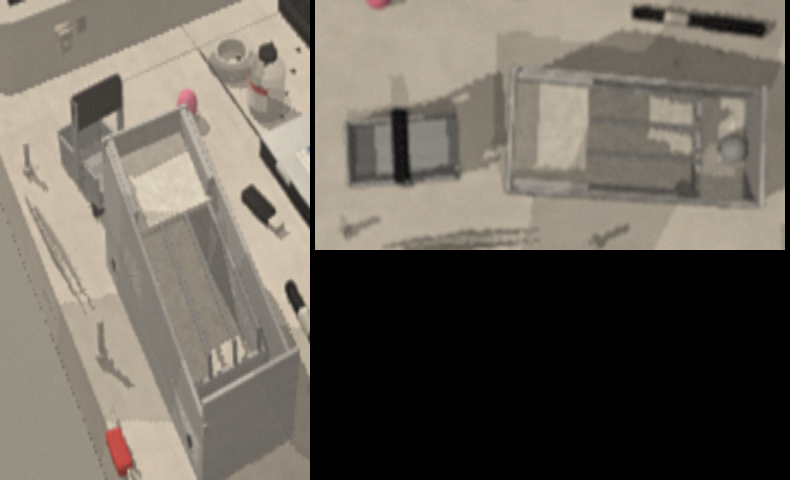

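The scoop stands upright and empty at crop (402,147), the large ball is in the bay at (733,150), and the small one is in the tray at (685,187). The arm is clear, so I'm handing the job in.

```bash
python3 -c "
from plant import *
print(finish_job())"
```

```text
the job is handed in; nothing more can be done
None
```

The job is handed in: the large ball is in the end bay, the small ball is in the tray, and the empty scoop stands released on the bench, at about 23 s of the 45 s allowed.

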